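# Let a coupling out of the bench feeder

## Robot

A 6-joint arm with a two-finger parallel gripper is mounted at the origin on the work surface. World frame = base frame: x ahead of the robot, y to its left, z up, the work surface at z = 0. Lengths are in m, angles in rad, forces in N, time in s.
With the tool pointing down it reaches from about 0.35 to 0.975 m from the base axis. Payload 7.1 kg.
Tool frame: the origin (TCP) lies midway between the tips of the shut fingers; the grasp point (between the pads) lies 19 mm behind it; z points along the fingers, y is the line along which they close (so a half turn about z gives the same grasp; the last joint's range is limited). The gripper opens to 88 mm and grips with 3 to 60 N. Pads are 20 mm wide; open, the fingers measure 115 mm over their backs; the gripper's body (75 mm by 178 mm) begins 61 mm behind the grasp point.
Start: joints at [1.165, 0.423, 1.63, -0, 1.089, -0.019], TCP at [0.236, 0.579, 0.223] pointing down, gripper open.
Joint ranges: [-3, 3], [-0.9, 2.11], [0.09, 2.58], [-1.31, 4.45], [0.11, 2.69], [-2.54, 2.54]. Speed limits (rad/s): [2.39, 2.39, 3.01, 3.14, 3.14, 3.14].

## Interface

Orientations are given as a unit quaternion [w, x, y, z].
In Python, from station import move_pose, movel, movej, command_gripper, wait, inverse_kinematics, read_camera, camera_info, MotionError, job_done, get_time, get_joint_pos, get_qvel, get_effort, get_tcp_pos, get_ee_rot, get_ft_force, get_ft_torque, get_grip_width, get_finger_force gives the robot as it stands. Calls block until the motion is done:
- move_pose(position, orientation): joint-space move of the TCP to a pose.
- movel(position, frame=None, v=0.15, until_force=None): straight line of the TCP; frame=None keeps the orientation; v is the mean speed in m/s. With until_force (N) it stops when the force on the tool has changed by that much, and returns True; else False.
- movej(angles): joint-space move.
- command_gripper(opening): opening from 0.0 (shut) to 1.0 (fully open); the grip force is fixed at half the most; returns when the fingers have stopped.
- wait(seconds).
- inverse_kinematics(position, orientation): joint angles nearest the present ones, or None.
- read_camera(name): name is "side" or "top" or "wrist"; returns the picture (420x560x3 uint8, red, green, blue); there is no depth.
- camera_info(name): a dict with "intrinsics" (3x3 intrinsics, pixels), "T" (4x4, takes a point from camera to world coordinates); the wrist camera has in their place "tool_from_camera" (4x4, takes a point from camera to tool coordinates, whose origin is the TCP and whose axes are the flange's). Camera axes: x right, y up, looking along -z (the intrinsics and any distortion apply to the point x, -y, -z); pixel columns grow to the right and rows downward; lengths in m; the calibration is good to about 2 mm. A picture is of the moment at which its call begins: read the wrist's pose just before it. camera_info takes no time and is no camera call.
A pose or a line that the arm cannot do raises MotionError and nothing moves.
- job_done(): hands the job in; it is judged then, once.
Readings, each from a call of its own:
- get_time(): time.
- get_joint_pos(): joint angles.
- get_qvel(): joint speeds.
- get_effort(): joint torques, N m.
- get_tcp_pos(): TCP position.
- get_ee_rot(): TCP orientation.
- get_ft_force(): force on the tool from outside, world axes, zero at the start.
- get_ft_torque(): the same for the moment, N m.
- get_grip_width(): opening from 0.0 (shut) to 1.0 (fully open).
- get_finger_force(): force on a finger pad.
Only numpy, scipy, OpenCV 4.12 (cv2) and the standard library are available. Lean on these libraries where they do the work, as an engineer would, in place of code of your own. Each camera call takes 0.05 s, during which the arm holds its last target. There are 200 camera calls.

## Task

Push the feeder's red lever all the way down with your fingertips so that the blue lid stands wide open, and keep it down until the black coupling has rolled out to the end of its chute. Then let the lever rise slowly under your fingertips until the lid is fully shut, without letting it slam, and take your hand away. Do not grip or lift anything, and touch neither the lid, the coupling nor the other things on the bench.

Things in the scene. Friction and masses are not known exactly. Their poses are not given: they have to be found in the camera images.
- feeder: grey metal feeder fixed to the bench: a chute 69 mm wide, centred on y = 0, sloping down along its +x. Origin on the bench top; z up. Chute floor at height 75 mm - 0.25 x from x = -100 mm to the black end stop's face at x = 201 mm. Upper end: a box, x -102 to 48 mm, 126 mm high, shut by the lid. On its +y side a slim post (x -60, y 92 to 100 mm, 145 mm high) carries the lever's shaft
- shaft (a point): a point on the axis of the shaft (135 mm above the bench) that the lever and lid turn about, level along the feeder's y; the point lies in the plane in which the lever's centre line swings (feeder x = -60 mm, y = 74 mm)
- lever (a joint): angle (rad) of lever and lid, fixed to one shaft like a see-saw: 0 lid shut, lever up (arm rises 0.35 rad above level towards the feeder's -x); 0.7 rubber end stop, lid wide open, lever down (arm 0.35 below level). The coupling gets free at about 0.3. A spring and the lid's weight drive it back to 0: some 4 to 7 N down on the pad holds it; let go, it slams shut within half a second
- lever_pad (a point): centre of the top face of the red lever pad, 50 mm (along the lever) x 45 mm x 10 mm thick, centred 140 mm from the shaft axis, towards the feeder's -x; a thin steel arm joins it to the shaft. About 188 mm above the bench with the lid shut, 92 mm with the lever right down; moves on an arc with the lever. Away from the shaft the pad slopes up when shut, down when pressed
- lid: blue hood-shaped steel lid: a top plate 118 x 74 mm and a front flap 66 mm deep that shuts the chute. Origin on the shaft axis at the chute's middle line; with the lid shut its top plate reaches 114 mm along the feeder's +x at 135 mm height. It lifts as the lever is pushed down. Not to be touched
- coupling: black cylinder 40 mm in diameter, 48 mm long, grey bore, 0.07 to 0.12 kg, lying across the chute; origin at its centre. It starts under the lid, leaning on the flap (about 29 mm along the feeder's x), rolls down by itself in about a second once the lid opens, and rests on the end stop with its centre near 180 mm along the feeder's x
- spare: bystander: spare black coupling 40 mm in diameter, 48 mm tall, standing loose on the bench; origin at the centre of its underside
- bottle: bystander: black plastic bottle 60 mm in diameter, 150 mm tall, standing loose; origin at the centre of its underside
- screwdriver: bystander: screwdriver with an orange handle lying loose on the bench; origin under its middle, blade towards its +x

How it is judged:
On the way:
1. the lever is held right down (over 0.58 rad), lid wide open, while the coupling has come to the end of the chute (value of joint lever above 0.58 rad and x of coupling in the frame of feeder between 0.165 and 0.2 m and y of coupling in the frame of feeder between -0.03 and 0.03 m and z of coupling in the frame of feeder below 0.065 m), for 0.3 s.
At the end, for the whole second after the job is handed in: lid fully shut again (lever joint under 0.03 rad); the coupling lies at rest in the chute at its end stop (centre 165 to 200 mm along the feeder's x); bottle, spare coupling and screwdriver within 15 mm of where they were (value of joint lever below 0.03 rad and x of coupling in the frame of feeder between 0.165 and 0.2 m and y of coupling in the frame of feeder between -0.03 and 0.03 m and z of coupling in the frame of feeder below 0.065 m and linear speed of coupling below 0.02 m/s and distance of each of bottle, spare, screwdriver from where it was at the start of the episode below 0.015 m); the robot touches nothing.
It fails at once if the lid falls shut: it closes faster than 2.2 rad/s (velocity of joint lever below -2.2 rad/s).
It fails at once if the robot touches the lid (contact force between any of the fingers, the arm and lid above 1 N).
It fails at once if the robot touches or lifts the coupling (contact force between any of the fingers, the arm and coupling above 0.5 N or height (world z) of coupling above 0.13 m).
It fails at once if a bystander is lifted or pushed away (distance of any of bottle, spare, screwdriver from where it was at the start of the episode above 0.015 m).
It fails at once if the robot touches a bystander (contact force between any of the fingers, the arm and bottle above 1 N or contact force between any of the fingers, the arm and spare above 1 N or contact force between any of the fingers, the arm and screwdriver above 1 N).
It also fails if it takes over 48 s, if anything falls off the work surface, if the arm or the gripper's body presses on something with over 40 N, if the wrist force passes 120 N, or if a joint passes its speed limit or range.

## Working session

There is one attempt and no reset: what is moved stays moved. The work goes in short steps, each a Python script; the robot and the scene stay as the last script left them, time stands still between calls to the robot, and variables do not carry over. Pictures are saved under pics/ and viewed, at most 10 in all, crops included, and the job is handed in when it is done.

```bash
mkdir -p pics; ls; python3 - <<'E'
from station import *
import cv2, numpy as np
for n in ("side","top"):
    im=read_camera(n); cv2.imwrite(f"pics/{n}0.png",im[:,:,::-1])
    c=camera_info(n); print(n,{k:np.round(np.array(v),4).tolist() if not isinstance(v,str) else v for k,v in c.items()})
print(get_time(),get_ee_rot(),get_tcp_pos())
print(np.round(camera_info("wrist")["tool_from_camera"],3).tolist())
E
```

```text
pics
side {'intrinsics': [[419.9723, 0.0, 285.0187], [0.0, 419.9723, 210.9323], [0.0, 0.0, 1.0]], 'T': [[-0.9598, 0.197, -0.2, 0.4949], [-0.2803, -0.6331, 0.7216, 0.5861], [0.0155, 0.7486, 0.6628, 0.6056], [0.0, 0.0, 0.0, 1.0]]}
top {'intrinsics': [[511.0447, 0.0, 274.5036], [0.0, 511.0447, 209.3567], [0.0, 0.0, 1.0]], 'T': [[0.0136, 0.993, -0.117, 0.5078], [-0.9999, 0.0126, -0.0093, 0.0701], [-0.0077, 0.1171, 0.9931, 1.0873], [0.0, 0.0, 0.0, 1.0]]}
0.1 [-1.50997952e-04  1.92202396e-01  9.81355062e-01 -6.77904165e-04] [0.23554065 0.57838372 0.22200804]
[[-0.0, 0.958, 0.287, 0.08], [1.0, 0.001, -0.0, -0.0], [-0.0, 0.287, -0.958, -0.162], [0.0, 0.0, 0.0, 1.0]]
```

View pics/side0.png

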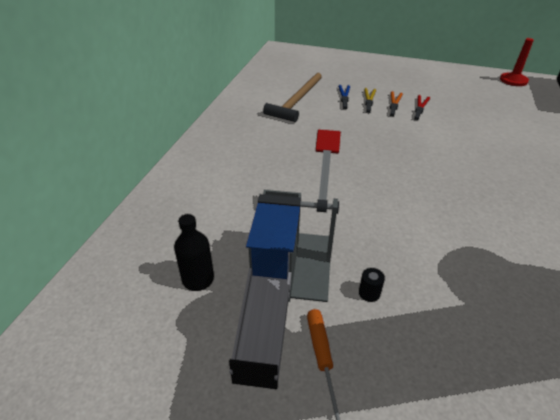

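View pics/top0.png

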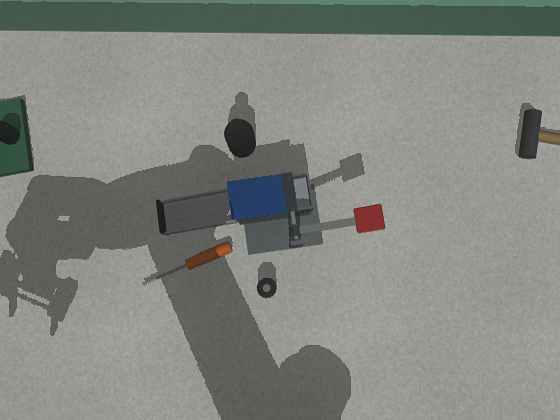

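Side view: red pad at (328,140), hub of the lever at about (322,205), lid at (275,235), bottle, spare and screwdriver on the chute's sides. Top view: pad at (369,218), lid at (257,198), end stop at (161,216). The lever side faces the robot and the feeder's +x points roughly along world +y.

```bash
cat > h.py <<'E'
from station import *
import cv2, numpy as np
def ray(n,p):
    c=camera_info(n); K=np.array(c["intrinsics"]); T=np.array(c["T"])
    d=np.linalg.inv(K)@[p[0],p[1],1]; d=T[:3,:3]@[d[0],-d[1],-d[2]]
    return T[:3,3], d/np.linalg.norm(d)
def tri(p,q,a="side",b="top"):
    o1,d1=ray(a,p);o2,d2=ray(b,q)
    s=np.linalg.lstsq(np.c_[d1,-d2],o2-o1,rcond=None)[0]
    A,B=o1+s[0]*d1,o2+s[1]*d2
    return (A+B)/2,np.linalg.norm(A-B)
def plane(n,p,z):
    o,d=ray(n,p); return o+d*(z-o[2])/d[2]
def blob(im,lo,hi,roi=None):
    m=cv2.inRange(cv2.cvtColor(im,cv2.COLOR_RGB2HSV),lo,hi)
    if roi: k=np.zeros_like(m); x0,y0,x1,y1=roi; k[y0:y1,x0:x1]=255; m&=k
    c=max(cv2.findContours(m,cv2.RETR_EXTERNAL,cv2.CHAIN_APPROX_NONE)[0],key=cv2.contourArea)
    M=cv2.moments(c); return np.array([M["m10"],M["m01"]])/M["m00"],c
E
python3 - <<'E'
from h import *
np.set_printoptions(precision=4,suppress=True)
S=cv2.imread("pics/side0.png")[:,:,::-1].copy();T=cv2.imread("pics/top0.png")[:,:,::-1].copy()
red=((0,150,60),(4,255,255))
ps,cs=blob(S,*red,roi=(300,120,350,160));pt,ct=blob(T,*red,roi=(340,190,400,250))
print(ps,pt,"pad",*tri(ps,pt))
for n,c in (("side",cs),("top",ct)): print(n,cv2.boxPoints(cv2.minAreaRect(c)).tolist(),cv2.approxPolyDP(c,3,True)[:,0].tolist())
pl,cl=blob(T,(100,120,40),(125,255,255),roi=(200,150,320,240))
b=cv2.boxPoints(cv2.minAreaRect(cl));print("lid top",b.tolist())
w=np.array([plane("top",p,.135) for p in b]);print(w)
e=[w[(i+1)%4]-w[i] for i in range(4)];print([(np.linalg.norm(v),np.degrees(np.arctan2(v[1],v[0]))) for v in e])
print("hub",*tri((322,205),(295,238)))
E
python3 -c "
import cv2
a=cv2.imread('pics/top0.png')[160:260,140:400];b=cv2.imread('pics/side0.png')[120:300,220:380]
import numpy as np
a=cv2.resize(a,None,fx=3,fy=3,interpolation=2);b=cv2.resize(b,None,fx=3,fy=3,interpolation=2)
cv2.imwrite('pics/a.png',a);cv2.imwrite('pics/b.png',b)"
```

```text
[327.7939 140.4805] [368.9059 218.1214] pad [ 0.6012 -0.0892  0.1832] 0.000772327753101394
side [[315.4552307128906, 150.53794860839844], [317.2345275878906, 129.1862335205078], [339.9103698730469, 131.0758819580078], [338.1310729980469, 152.42759704589844]] [[318, 130], [316, 150], [337, 152], [339, 132]]
top [[353.0810852050781, 208.48651123046875], [380.4864807128906, 203.9189453125], [384.4594421386719, 227.75677490234375], [357.0540466308594, 232.3243408203125]] [[380, 205], [354, 209], [358, 231], [384, 227]]
lid top [[226.52003479003906, 181.63999938964844], [280.84002685546875, 173.87998962402344], [286.300048828125, 212.09999084472656], [231.98004150390625, 219.86000061035156]]
[[0.6716 0.1704 0.135 ]
 [0.6877 0.0679 0.135 ]
 [0.6151 0.0568 0.135 ]
 [0.5992 0.1584 0.135 ]]
[(np.float64(0.10373126600574564), np.float64(-81.05212802161887)), (np.float64(0.07347125482196326), np.float64(-171.29538826252647)), (np.float64(0.10280892744776536), np.float64(98.90851289886548)), (np.float64(0.07340250675448748), np.float64(9.424358678184372))]
hub [0.5734 0.0408 0.1359] 0.01353784848053626
```

View pics/a.png

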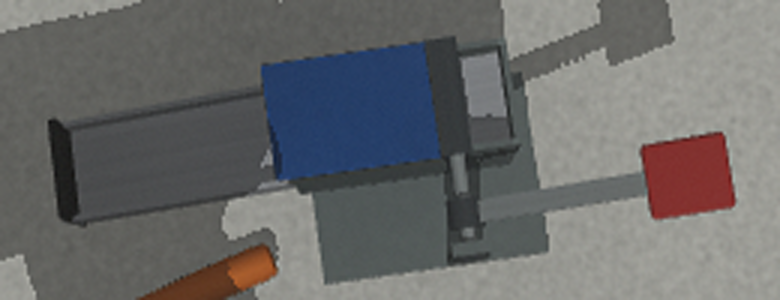

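View pics/b.png

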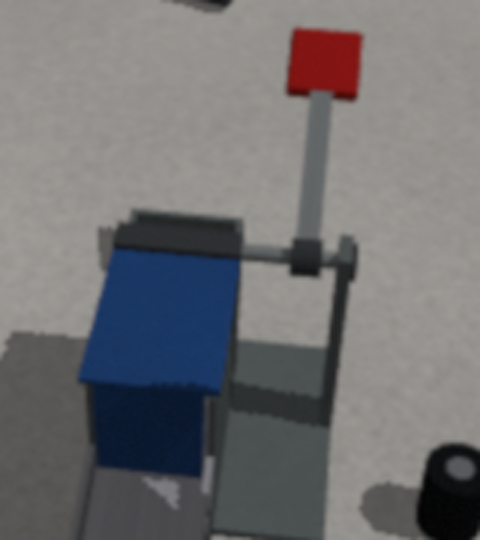

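Shaft from the lid edges (0.580, 0.040) agrees with the pad ray crossing (pad at 0.601, -0.089; feeder +x at 99°). I'll approach with shut fingers and touch the pad.

```bash
cat >> h.py <<'E'
from scipy.spatial.transform import Rotation as Ro
f=np.array([np.cos(np.radians(99)),np.sin(np.radians(99)),0]); sh=np.array([.5805,.040,.135])
x=-f; z=np.array([0,0,-1.]); q=Ro.from_matrix(np.c_[x,np.cross(z,x),z]).as_quat()[[3,0,1,2]]
def pad(th):   # pad top centre
    a=.35-th; return sh-f*(.14*np.cos(a)-.005*np.sin(a))+[0,0,.14*np.sin(a)+.005*np.cos(a)]
def tcp(th,dz=0,e=.01): return pad(th)+[0,0,e*abs(np.tan(.35-th))+dz]
E
python3 - <<'E'
from h import *
np.set_printoptions(precision=4,suppress=True)
print("pad",pad(0),pad(.7))
command_gripper(0.0)
p=get_tcp_pos(); movel([p[0],p[1],.38])
P=pad(0)
print([inverse_kinematics([P[0],P[1],zz],q) for zz in (.38,.19,.09)])
move_pose([P[0],P[1],.38],q)
movel([P[0],P[1],.215]); print(get_time(),get_ft_force(),get_joint_pos())
t=movel([P[0],P[1],.180],v=.02,until_force=2.0)
print(t,get_tcp_pos(),get_ft_force(),get_time())
cv2.imwrite("pics/s1.png",read_camera("side")[60:300,180:440,::-1].repeat(2,0).repeat(2,1))
E
```

```text
pad [ 0.6008 -0.0882  0.1877] [ 0.6013 -0.0916  0.0917]
[None, None, None]Traceback (most recent call last):
  File "<stdin>", line 8, in <module>
station.MotionError: the arm cannot take that pose within its joint ranges
```

Joint 6 forbids that half turn; I'll use the opposite one (tool x along feeder +x).

```bash
sed -i 's/^x=-f;/x=f;/' h.py
python3 - <<'E'
from h import *
np.set_printoptions(precision=4,suppress=True)
P=pad(0)
print([inverse_kinematics([P[0],P[1],zz],q) for zz in (.38,.19,.09)])
move_pose([P[0],P[1],.38],q)
movel([P[0],P[1],.215]); print(get_time(),get_ft_force())
t=movel([P[0],P[1],.180],v=.02,until_force=2.0)
print(t,get_tcp_pos(),get_ft_force(),get_time())
cv2.imwrite("pics/s1.png",read_camera("side")[60:300,180:440,::-1].repeat(2,0).repeat(2,1))
E
```

```text
[array([-0.1654,  0.2609,  1.4979, -0.    ,  1.3827, -0.3224]), array([-0.1654,  0.4354,  1.6955, -0.    ,  1.0106, -0.3224]), array([-0.1654,  0.5709,  1.7477, -0.    ,  0.823 , -0.3224])]
6.575 [-0.4043 -0.3463  0.526 ]
True [ 0.6007 -0.0883  0.1913] [0.6599 0.0525 3.0039] 7.7
```

View pics/s1.png

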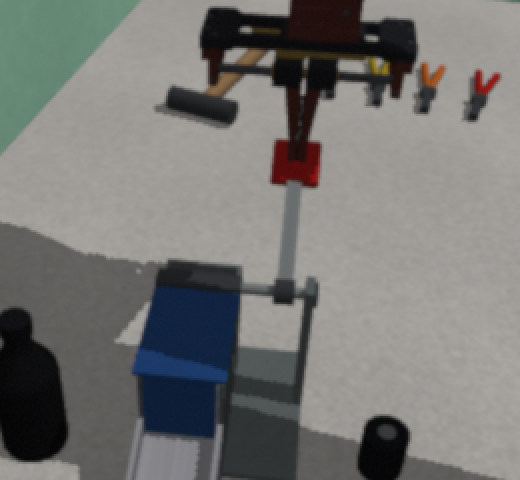

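The shut fingertips rest at the pad's middle (crop 297,160), and the touch height of 191.3 mm matches the model. Now I'll press along the arc.

```bash
python3 - <<'E'
from h import *
np.set_printoptions(precision=4,suppress=True)
for th in (.12,.24,.35,.46,.57,.65):
    movel(tcp(th),v=.05); print(th,get_tcp_pos(),get_ft_force(),get_time())
s=movel(tcp(.72)-[0,0,.004],v=.02,until_force=6); print(s,get_tcp_pos(),get_ft_force())
wait(2.0); print(get_time(),get_ft_force())
cv2.imwrite("pics/s2.png",read_camera("side")[60:400,180:440,::-1].repeat(2,0)[:600].repeat(2,1))
cv2.imwrite("pics/t2.png",read_camera("top")[:,:,::-1])
E
```

```text
0.12 [ 0.6015 -0.0935  0.1738] [ 0.4979 -0.3287  1.3489] 8.2583
0.24 [ 0.6019 -0.0967  0.1561] [-0.1688  0.1047  0.4405] 8.7667
0.35 [ 0.6023 -0.098   0.1399] [-2.2119  1.0906  4.8761] 9.25
0.46 [ 0.6025 -0.0979  0.126 ] [-0.9914  1.5991  5.7077] 9.6833
0.57 [ 0.6022 -0.0962  0.112 ] [-1.0267  0.4602  5.1798] 10.1167
0.65 [ 0.6019 -0.0939  0.102 ] [-0.5587 -1.5117  4.896 ] 10.475
True [ 0.6016 -0.0919  0.0947] [-1.1571 -0.7495  6.5948]
12.9417 [-1.3427  1.13    6.8679]
```

```bash
python3 -c "
import cv2,numpy as np
a=cv2.imread('pics/s2.png')[:520];b=cv2.imread('pics/t2.png')[150:250,140:400]
cv2.imwrite('pics/m2.png',np.vstack([cv2.resize(a,(260*2*380//520,380)),np.resize(cv2.resize(b,(380,146)),(146,380,3))]))"
```

```text
(no output)
```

View pics/m2.png

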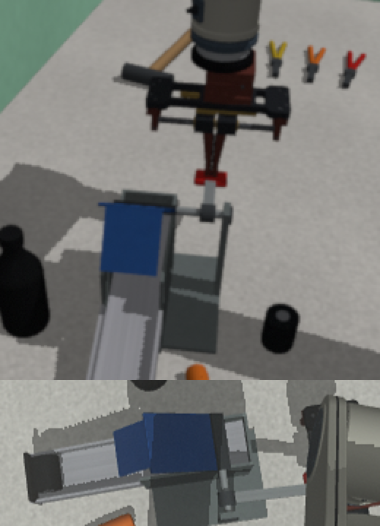

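The lid is wide open (flap raised), the lever is right down, and the coupling lies dark at the end stop (mosaic 43,470). Now I'll release slowly.

```bash
python3 - <<'E'
from h import *
np.set_printoptions(precision=4,suppress=True)
for th in (.65,.57,.46,.35,.24,.16,.08,.03,0):
    movel(tcp(th),v=.03); print(th,get_tcp_pos(),get_ft_force(),get_time())
movel(tcp(0)+[0,0,.006],v=.01); print(get_ft_force())
movel(tcp(0)+[0,0,.15],v=.1); wait(.5); print(get_ft_force(),get_time())
S=read_camera("side");T=read_camera("top")
cv2.imwrite("pics/m3.png",np.hstack([S[100:400,160:440],cv2.resize(T[120:320,130:400],(405,300))])[:,:,::-1])
E
```

```text
0.65 [ 0.6019 -0.094   0.1024] [-0.9197 -0.7781  4.634 ] 13.45
0.57 [ 0.6022 -0.0962  0.1124] [ 0.3033 -0.4156  4.3732] 13.9417
0.46 [ 0.6024 -0.0979  0.1262] [0.2427 0.6563 4.8767] 14.5667
0.35 [ 0.6025 -0.0981  0.1401] [1.4295 1.8425 3.9864] 15.1917
0.24 [ 0.6022 -0.0968  0.1565] [1.7764 1.9731 2.7114] 15.8917
0.16 [ 0.6017 -0.0948  0.1683] [0.9396 2.3198 2.5836] 16.4417
0.08 [ 0.6013 -0.0918  0.18  ] [0.2018 3.1558 3.1317] 16.9917
0.03 [ 0.6009 -0.0897  0.1872] [-0.196   1.5639  2.2621] 17.3917
0 [ 0.6008 -0.0882  0.1915] [-0.55    3.0581  1.6412] 17.6917
[ 0.7768  0.0253 -1.0122]
[-0.3085  0.4104  1.2017] 20.5333
```

View pics/m3.png

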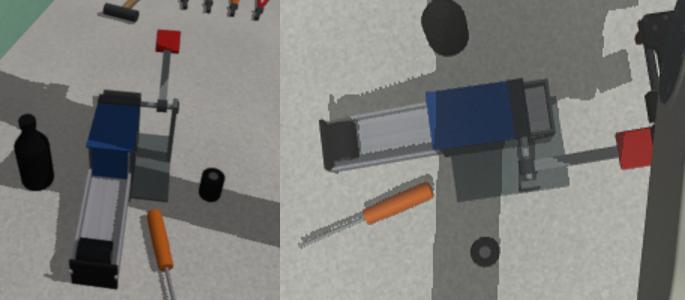

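The lid is shut (side 110,130), the coupling is at the end stop (95,250), the bystanders look unmoved and the hand is clear.

```bash
python3 -c "
from station import *
print(job_done())"
```

```text
the job is handed in; nothing more can be done
None
```

I pressed the lever fully down until the coupling had rolled to its end stop, then eased the lid shut and took the hand clear. The job is handed in at about 21 s; the last camera views showed everything in place, but the hand-in gave no verdict.

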